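# Turn the worn oilstone end for end in its holder

### The arm

A 7-joint arm with a two-finger parallel gripper is mounted at the origin on a cart in front of the work surface, level with it; the furniture and walls round the work are solid. World frame = base frame: x ahead of the robot, y to its left, z up, the work surface at z = 0. Lengths are in m, angles in rad, forces in N, time in s.
With the tool pointing down it reaches from about 0.35 to 0.9 m from the base axis. Payload 8.1 kg.
Tool frame: the origin (TCP) lies at the very end of the fingers, on their centre line; the grasp point (between the pads) lies grip_point_offset behind it (grip_point_offset is the distance from the TCP to the grasp point, in m); z points along the fingers, y is the direction in which the jaws open and shut (so a half turn about z gives the same grasp; the last joint's range is limited). The gripper opens to 92 mm and grips with 3 to 60 N. Pads are 19 mm wide; open, the fingers measure 130 mm over their backs; the gripper's body (75 mm by 190 mm) begins 47 mm behind the grasp point.
Start: joints at [1.106, 0.434, 0.025, 1.573, -0.012, 1.134, -0.075], TCP at [0.221, -0.585, 0.227] pointing down, gripper open.
Joint ranges: [-2.62, 2.62], [-0.44, 2.09], [-1.27, 1.32], [0.08, 2.57], [-1.32, 4.46], [0.12, 2], [-2.74, 2.74]. Speed limits (rad/s): [2.22, 2.22, 3.01, 3.01, 3.14, 3.14, 3.14].

### API

Orientations are given as a rotation vector (axis times angle).
In Python, from cell import * gives the robot as it stands.
- The arm moves only by the tool drive_tool, never from a script. Its argument "increments" is a list of rows, each an object of numbers: "grip": the gripper's target within -1 to 1 (shut at 1, half-way at 0, fully open at -1); "tx", "ty", "tz": the shift along the world's x, y, z normalised to -1 to 1, where 1 is 400 mm; "turn": the turn about the world's z normalised to -1 to 1, where 1 is 60 degrees. In form: [{"grip": .., "tx": .., "ty": .., "tz": .., "turn": ..}, ...]. A call has 1 to 20 rows; each row is the pose to reach, as a shift and turn from the pose measured when the call began; what a row does not reach only later rows make up. A row lasts 1/10 s, in which the tool goes at most 50 mm and 8.59 degrees, less where a joint would pass 70% of its speed; a pose out of reach is approached as far as the arm can. A call with a number of a shift or a turn outside -1 to 1 is refused whole. A call with a gripper value outside its range is refused whole. The fingers move at their own pace and stop on an object; "newtons" is the grip in N (left out, the last holds). Time passes only in rows, so rows that repeat a pose let the fingers close. It gives the time, the measured TCP pose, the force and the opening at its end, in the units of the state.
- observe(): the state, without advancing time (a new reading comes with each control period).
- get_image(name): name is "scene" or "top"; returns the picture (400x640x3 uint8, red, green, blue); there is no depth.
- camera_info(name): a dict with "fx", "fy", "cx", "cy" (pixels), "distortion" ([k1, k2, p1, p2, k3] as OpenCV has them; the pictures are not rectified), "eye" and "rotation" of the camera in the world. Camera axes: x right, y down, z forward; pixel columns grow to the right and rows downward; lengths in m; the calibration is good to about 2 mm. A picture is of the moment at which its call begins. camera_info takes no time and is no camera call.
- sign_off(): hands the job in, once; it reports no verdict.
The state is a dict: "clock": time; "joints": joint angles; "dq": joint speeds; "joint_efforts": joint torques, N m; "position": TCP position; "ee_rot": TCP orientation; "force": force on the tool from outside, world axes, zero at the start; "ft_torque": the same for the moment, N m; "width": opening from 0.0 (shut) to 1.0 (fully open).
Only numpy, scipy, OpenCV 4.12 (cv2) and the standard library are available. Lean on these libraries where they do the work, as an engineer would, in place of code of your own. Each camera call takes 0.05 s, during which the arm holds its last target. There are 200 camera calls.

### The job

The gravers have worn the oilstone hollow at the end next to the catch. Swing the catch on the sharpening board open, slide the stone lengthwise out of its guides onto the bare end of the board, turn it end for end with its face still up, and slide it back until it is fully home against the inner stop, so that the hollow end is now inside and the sound, flat end is at the mouth. Then swing the catch fully shut across the mouth, and do not disturb the vial, the weight or the hand tools lying round the board.

Things in the scene. Friction and masses are not known exactly. Their poses are not given: they have to be found in the camera images.
- sharpening_board: Wooden board screwed to the bench, 236 x 106 x 16 mm, with two steel guide rails for the stone on one half; the other half is bare. Origin on the middle line of its underside; the board runs from x -126 to +110 mm; +x from the inner stop to the mouth of the rails and on to the bare end; z up. 'Height' below: above its top (16 mm above the origin). Board and rails do not move.
- mouth (a point): Middle of the mouth of the guides, on the board's top (board x -6 mm, y 0). The rails run from here to board x -120; from here to x +110 the board is bare. The slot is 54.6 mm wide and flares 3 mm each side in the last 16 mm. Rails: 10 mm high, outer sides 34 mm from the middle (4 mm high flanges to 42). Their lips, height 7.3 to 10, reach in to 22.5 mm from the middle, over the stone's plate.
- stop_face (a point): Middle of the foot of the inner stop's face, on the board's top (board x -112 mm, y 0). The stop is a steel bar across the rails, 9 mm high and 8 mm thick (x -120 to -112), lower than the stone, so the stone's end face can be reached over it.
- oilstone: Grey oilstone on a steel plate, loose, 0.20 to 0.33 kg. Origin: centre of the plate's underside; +x to the hollow end. Plate 96 x 52 x 5 mm; stone on it 88 x 40. From x -44 to +4 its flat top is 23 mm above the origin, sides and end face square; then it sinks in a hollow to 14.5 mm at x +32 and on to the end, whose corners are worn round. Starts home, hollow end at the mouth.
- worn_end (a point): Middle of the lower edge of the oilstone's plate at its hollow, round-cornered end (48 mm from the oilstone's origin along its +x).
- sound_end (a point): Middle of the lower edge of the oilstone's plate at its sound, full-height, square end (48 mm from the oilstone's origin along its -x).
- catch (a joint): Swing catch: flat dark steel bar 9 mm wide, height 10.5 to 15.5 mm, turning on an upright pivot. 0 (end stop): shut, across the mouth towards board +y, 2 mm clear of a stone that is fully home. Grows to 2.3 rad as the free end swings outward, away from the stone (clockwise from above); above 2 it is well clear of the stone's way. Nothing locks it; it stays where left; about 1 N at the knob.
- catch_pivot (a point): On the axis of the catch's pivot, on the rail at the mouth, board x -13.5 mm, y -32.5 mm, height 10.5 mm. The pivot boss is 16 mm across.
- catch_knob (a point): On the axis of the catch's upright round steel knob, 75 mm from the pivot, height 28.5 mm. The knob is 14 mm across, its top at height 35.5; a steel keeper block on the rail beside it is 17.5 mm high.
- oil_vial: Square glass vial with a dark cap, 30 x 34 x 64 mm, loose, standing on the bench beside the board. Origin at the centre of its underside. Leave it alone.
- weight: Brass weight with a knob, 32 mm across, 30 mm high, loose on the bench beyond the stop end of the board. Origin at the centre of its underside. Leave it alone.
- graver: Graver, 172 mm long, 13 mm thick, loose on the bench along the other side of the board. Origin at the centre of its underside. Leave it alone.
- scriber: Thin brass scriber, 188 mm long, 10 mm thick, loose on the bench next to the graver. Origin at the centre of its underside. Leave it alone.

How it is judged:
On the way, in this order (a step that is already met when the one before it is completed fails the run):
1. the catch is swung open (value of joint catch above 1.3 rad), for 0.1 s.
2. the stone is out of the guides, both of its ends beyond the rails (x of each of sound_end, worn_end in the frame of sharpening_board above -0.02 m), for 0.1 s.
3. the stone is back in the guides, hollow end inside, within 6 mm of the stop (x of worn_end in the frame of sharpening_board below -0.106 m and y of worn_end in the frame of sharpening_board between -0.005 and 0.005 m and y of sound_end in the frame of sharpening_board between -0.005 and 0.005 m and z of sound_end in the frame of sharpening_board between 0.012 and 0.021 m and z of worn_end in the frame of sharpening_board between 0.012 and 0.021 m), for 0.1 s.
At the end, for the whole second after the job is handed in: The oilstone lies flat and at rest in the guides under the lips, face up, with the end of its plate at the hollow end within 4 mm of the inner stop, and the catch is shut across the mouth (within 0.1 rad of its end stop) (x of worn_end in the frame of sharpening_board below -0.108 m and y of worn_end in the frame of sharpening_board between -0.005 and 0.005 m and y of sound_end in the frame of sharpening_board between -0.005 and 0.005 m and z of sound_end in the frame of sharpening_board between 0.012 and 0.021 m and z of worn_end in the frame of sharpening_board between 0.012 and 0.021 m and angle between oilstone's own z axis and vertical below 0.06 rad and value of joint catch below 0.1 rad and linear speed of oilstone below 0.01 m/s); the robot touches nothing.
It fails at once if the oil vial is moved more than 25 mm or tipped over (distance of oil_vial from where it was at the start of the episode above 0.025 m or angle between oil_vial's own z axis and vertical above 0.6 rad).
It fails at once if the graver is moved more than 25 mm (distance of graver from where it was at the start of the episode above 0.025 m).
It fails at once if the scriber is moved more than 25 mm (distance of scriber from where it was at the start of the episode above 0.025 m).
It fails at once if the brass weight is moved more than 25 mm or tipped over (distance of weight from where it was at the start of the episode above 0.025 m or angle between weight's own z axis and vertical above 0.6 rad).
It also fails if it takes over 70 s, if anything falls off the work surface, if the arm or the gripper's body presses on something with over 40 N, if the wrist force passes 120 N, or if a joint passes its speed limit or range.

## Working session

There is one attempt and no reset: what is moved stays moved. The work goes in short steps, Python scripts to look and compute and a tool call to move; the robot and the scene stay as the last step left them, time stands still between calls to the robot, and variables do not carry over. Pictures are saved under pics/ and viewed, about 8 in all and at most 12, crops included, and the job is handed in when it is done.

Besides the shell and the picture viewer there is one more tool, called after ">>>" as a command line: name --argument value ..., lists and objects as JSON in quotes. drive_tool: Moves the arm, as the interface text tells. Its arguments: {"type":"object","properties":{"increments":{"type":"array","items":{"type":"object","properties":{"grip":{"type":"number"},"tx":{"type":"number"},"ty":{"type":"number"},"tz":{"type":"number"},"turn":{"type":"number"}}}},"newtons":{"type":"number"}},"required":["increments"]}

```bash
ls; mkdir -p pics
python3 - <<'E'
from cell import *
import cv2
for n in("scene","top"):
    im=get_image(n); cv2.imwrite(f"pics/{n}0.png",im[:,:,::-1]); print(n,camera_info(n))
print(observe());
E
```

```text
pics
scene {'fx': 502.64513902394106, 'fy': 502.64513902394106, 'cx': 325.7250553147573, 'cy': 206.59845236352984, 'distortion': array([-0.03543288,  0.        ,  0.        ,  0.        ,  0.        ]), 'eye': array([0.61496084, 0.42740582, 0.70488332]), 'rotation': array([-0.1278788 , -2.92233165,  1.09687663])}
top {'fx': 386.7985104552741, 'fy': 386.7985104552741, 'cx': 318.3270514499637, 'cy': 199.3644821960376, 'distortion': array([-0.07146165,  0.        ,  0.        ,  0.        ,  0.        ]), 'eye': array([ 0.47801166, -0.12295498,  0.89677303]), 'rotation': array([-2.16902475,  2.16423747, -0.12117577])}
{'clock': 0.1, 'joints': array([ 1.10640258,  0.4351707 ,  0.0249561 ,  1.57402498, -0.01161167,
        1.13398609, -0.07510312]), 'dq': array([ 0.00195964, -0.0009365 ,  0.00069679, -0.00342631, -0.00148025,
       -0.00018933, -0.00016227]), 'joint_efforts': array([ 4.63617558e-03, -6.69129324e+01,  9.88549255e-01, -3.15144360e+01,
       -6.05709921e-02,  3.74297448e-02,  5.08525522e-05]), 'position': array([ 0.22101771, -0.58411667,  0.22600513]), 'ee_rot': array([-3.08897491e+00, -5.64863293e-01,  5.82383636e-04]), 'force': array([ 0.63024226, -0.66474034, -0.00437361]), 'ft_torque': array([-0.00619949,  0.03932455, -0.0160158 ]), 'width': 0.9988920525343394}
```

View pics/top0.png

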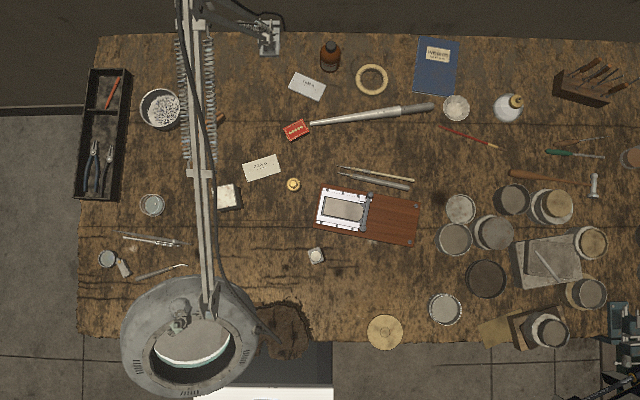

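View pics/scene0.png

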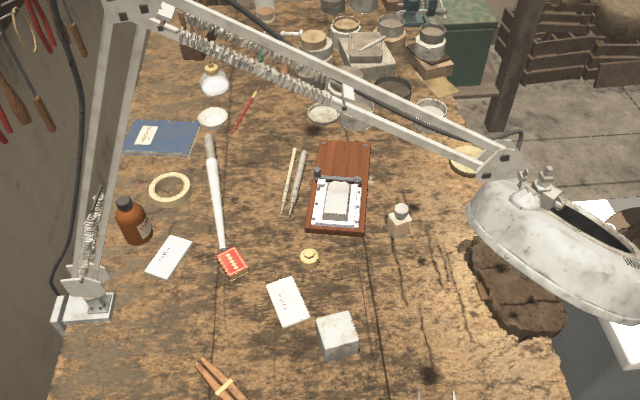

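The top view shows the board at about (317–419, 188–243), with the rails and stone on the left half, the bare brown end on the right and the catch dark at about column 366. The vial is at (316,256), the weight at (293,184), and the graver and scriber at (375,178). Next I'll mask and measure.

```bash
cat > h.py <<'E'
import numpy as np, cv2
from cell import *
from scipy.spatial.transform import Rotation as R
def ray(n,px):
    c=camera_info(n); K=np.array([[c['fx'],0,c['cx']],[0,c['fy'],c['cy']],[0,0,1]])
    u=cv2.undistortPoints(np.array(px,float).reshape(-1,1,2),K,c['distortion'])[:,0]
    return c['eye'],np.c_[u,np.ones(len(u))]@R.from_rotvec(c['rotation']).as_matrix().T
def onz(n,px,z):
    e,d=ray(n,px); return e+d*((z-e[2])/d[:,2])[:,None]
def proj(n,P):
    c=camera_info(n); K=np.array([[c['fx'],0,c['cx']],[0,c['fy'],c['cy']],[0,0,1]])
    Rm=R.from_rotvec(c['rotation']).as_matrix().T
    return cv2.projectPoints(np.array(P,float).reshape(-1,3),cv2.Rodrigues(Rm)[0],-Rm@c['eye'],K,c['distortion'])[0][:,0]
E
python3 - <<'E'
from h import *
t=cv2.imread('pics/top0.png'); s=cv2.imread('pics/scene0.png')
a=cv2.resize(t[160:270,270:430],None,fx=5,fy=5,interpolation=cv2.INTER_CUBIC)
b=cv2.resize(s[130:270,270:430],None,fx=4,fy=4,interpolation=cv2.INTER_CUBIC)
cv2.imwrite('pics/ta.png',a); cv2.imwrite('pics/sb.png',b)
for n,im,(r0,r1,c0,c1) in(('top',t,(180,250,300,430)),('scene',s,(130,245,295,380))):
    hsv=cv2.cvtColor(im,cv2.COLOR_BGR2HSV)
    B,G,Rr=[im[:,:,i].astype(int) for i in range(3)]
    m=((Rr-G>25)&(Rr>1.6*G)).astype(np.uint8); m2=np.zeros_like(m); m2[r0:r1,c0:c1]=m[r0:r1,c0:c1]
    pts=np.argwhere(m2)[:,::-1].astype(np.float32)
    k,l,st,ce=cv2.connectedComponentsWithStats(m2); i=1+st[1:,4].argmax()
    pts=np.argwhere(l==i)[:,::-1].astype(np.float32)
    P=onz(n,pts,0.016)[:,:2].astype(np.float32)
    print(n,st[i],cv2.minAreaRect(P)); print(cv2.boxPoints(cv2.minAreaRect(P)))
E
```

```text
top [394 207  26  19  88] ((0.54090416431427, -0.32620468735694885), (0.027510590851306915, 0.0688224658370018), 21.51207160949707)
[[ 0.51548856 -0.29923457]
 [ 0.5407255  -0.3632629 ]
 [ 0.56631976 -0.3531748 ]
 [ 0.5410828  -0.28914648]]
scene [330 154   4   6  12] ((0.5512233972549438, -0.303639680147171), (0.014477924443781376, 0.005996211897581816), 84.70361328125)
[[ 0.5475699  -0.31057099]
 [ 0.55354047 -0.31112447]
 [ 0.5548769  -0.29670838]
 [ 0.5489063  -0.2961549 ]]
```

View pics/ta.png

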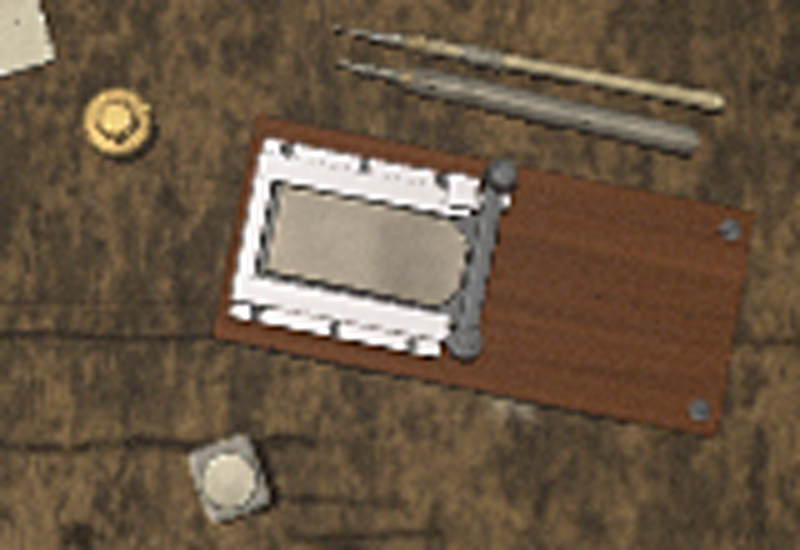

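View pics/sb.png

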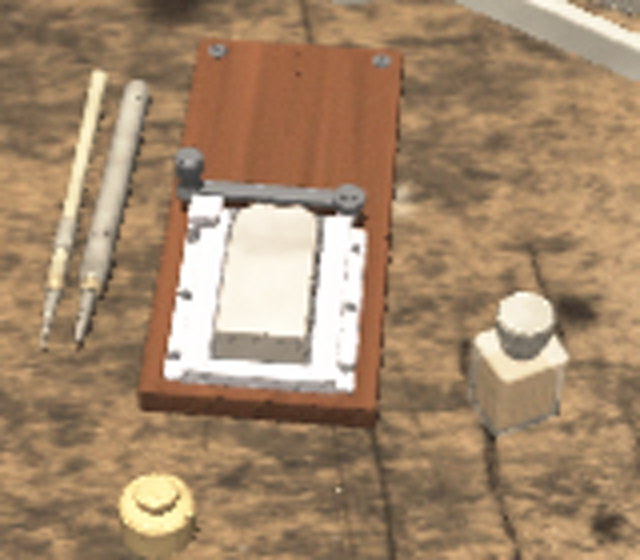

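The crops are clear. In the top crop, board corners are at about (258,118), (752,212), (712,435) and (215,335), the knob is at (502,173) and the stone's sound end is at the left. Now I'll fit the board pose.

```bash
cat >> h.py <<'E'
def rigid(L,W):
    L=np.array(L,float);W=np.array(W,float);l=L-L.mean(0);w=W-W.mean(0)
    a=np.arctan2((l[:,0]*w[:,1]-l[:,1]*w[:,0]).sum(),(l*w).sum()); M=np.array([[np.cos(a),-np.sin(a)],[np.sin(a),np.cos(a)]])
    return a,W.mean(0)-M@L.mean(0)
E
python3 - <<'E'
from h import *
L=np.array([[-.126,.053],[.110,.053],[.110,-.053],[-.126,-.053]])
t=np.array([[258,118],[752,212],[712,435],[215,335]])/5+[270,160]
s=np.array([[145,395],[200,42],[403,52],[375,413]])/4+[270,130]
for n,p in(('top',t),('scene',s)):
    W=onz(n,p,.016)[:,:2]; a,o=rigid(L,W)
    M=np.array([[np.cos(a),-np.sin(a)],[np.sin(a),np.cos(a)]])
    print(n,np.rad2deg(a),o,'res mm',(1e3*(W-(L@M.T+o))).round(1).tolist())
    print([np.linalg.norm(W[i]-W[(i+1)%4]).round(4) for i in range(4)])
    bl=lambda P:((P[:,:2]-o)@M*1e3).round(1)
    if n=='top':
        print('knob',bl(onz(n,[[270+502/5,160+173/5]],.0515)),'boss',bl(onz(n,[[270+465/5,160+341/5]],.0315)))
        print('stone sound corners',bl(onz(n,np.array([[275,185],[258,272]])/5+[270,160],.039)))
        print('weight',bl(onz(n,[[270+118/5,160+122/5]],.025)),'vial',bl(onz(n,[[270+230/5,160+480/5]],.064)))
        print('tools',bl(onz(n,np.array([[335,28],[720,102],[340,65],[695,140]])/5+[270,160],.006)))
    else:
        print('knob',bl(onz(n,np.array([[187,157]])/4+[270,130],.0515)))
        print('weight',bl(onz(n,np.array([[157,490]])/4+[270,130],.025)),'vial',bl(onz(n,np.array([[525,305]])/4+[270,130],.064)))
E
```

```text
top -101.05194568816009 [ 0.5374554 -0.2442753] res mm [[-2.7, -2.0], [-0.5, 2.1], [1.6, 2.7], [1.6, -2.8]]
[np.float64(0.2316), np.float64(0.1041), np.float64(0.2306), np.float64(0.1016)]
knob [[-12.6  42.3]] boss [[-13.  -32.5]]
stone sound corners [[-109.9   19.1]
 [-109.8  -20.6]]
weight [[-185.6   35.2]] vial [[-104.3 -112. ]]
tools [[-96.6 101. ]
 [ 87.1 101.8]
 [-91.   84.2]
 [ 78.5  81.8]]
scene -100.6225380265606 [ 0.53928496 -0.23763619] res mm [[-2.7, -0.8], [-0.7, 2.0], [0.8, 0.0], [2.5, -1.1]]
[np.float64(0.2329), np.float64(0.1042), np.float64(0.2352), np.float64(0.1008)]
knob [[-11.5  44. ]]
weight [[-181.5   37.8]] vial [[ -99.4 -110.2]]
```

Run:
```python
from h import *
for n,(r0,r1,c0,c1) in(('top',(180,252,308,425)),('scene',(133,240,298,376))):
    im=cv2.imread(f'pics/{n}0.png'); k=8
    c=cv2.resize(im[r0:r1,c0:c1],None,fx=k,fy=k,interpolation=cv2.INTER_LINEAR)
    a=cv2.cvtColor(c,cv2.COLOR_BGR2LAB)[:,:,1]
    th,m=cv2.threshold(a,0,255,cv2.THRESH_OTSU)
    cs=cv2.findContours(m,cv2.RETR_EXTERNAL,cv2.CHAIN_APPROX_NONE)[0]
    ct=max(cs,key=cv2.contourArea)[:,0].astype(float)
    px=(ct+.5)/k-.5+[c0,r0]
    P=onz(n,px,.016)[:,:2].astype(np.float32)
    r=cv2.minAreaRect(P); print(n,th,[np.round(x,4) for x in r]); print(cv2.boxPoints(r).round(4).tolist())
    poly=cv2.approxPolyDP(cv2.convexHull(P),.012,True)[:,0]; print(poly.round(4).tolist())
```

```text
top 135.0 [array([ 0.54  , -0.2362]), array([0.237 , 0.1067]), np.float64(78.7531)]
[[0.46459999680519104, -0.34200000762939453], [0.5691999793052673, -0.3628000020980835], [0.6154999732971191, -0.13040000200271606], [0.5108000040054321, -0.1096000000834465]]
[[0.6133000254631042, -0.13030000030994415], [0.510699987411499, -0.11230000108480453], [0.4697999954223633, -0.3418999910354614], [0.569599986076355, -0.3587000072002411]]
scene 139.0 [array([ 0.5424, -0.2315]), array([0.2417, 0.1064]), np.float64(79.0167)]
[[0.46720001101493835, -0.3400000035762787], [0.5716000199317932, -0.3603000044822693], [0.6176000237464905, -0.12300000339746475], [0.5131999850273132, -0.10270000249147415]]
[[0.5687000155448914, -0.3578999936580658], [0.6152999997138977, -0.1290999948978424], [0.5159000158309937, -0.10530000180006027], [0.4690999984741211, -0.33629998564720154]]
```

Run:
```python
from h import *
e,d=ray('scene',[[160,5],[495,150]]); N=np.cross(d[0],d[1])
et,dt=ray('top',[[196,100],[200,170],[203,230],[207,290],[190,330]])
for q in dt: print((et+q*(N@(e-et))/(N@q)).round(3))
a=np.deg2rad(-101.1);u=np.array([np.cos(a),np.sin(a)]);v=np.array([-u[1],u[0]])
o=np.array([.5394,-.2434])
c,P=-13.5,-32.5
for deg in (0,20,40,60,80,100,120,126):
    f=np.deg2rad(deg); b=np.array([-13.5+75*np.sin(f),-32.5+75*np.cos(f)])/1e3
    w=o+b[0]*u+b[1]*v; print(deg,w.round(4))
def W(x,y,z):return (*(o+x*u+y*v),z)
# keeper / boss region marks
r=[[-112,27.3],[-6,-30],[-6,30]]
for z,p in((.0335,[[448,178],[480,178],[472,208],[445,205]]),(.0315,[[447,340],[482,340]])):
    w=onz('top',(np.array(p)+.5)/5-.5+[270,160],z)[:,:2]-o; print(np.c_[w@u,w@v].round(4).tolist())
```

```text
[0.643 0.021 0.461]
[0.567 0.025 0.419]
[0.493 0.03  0.38 ]
[0.408 0.036 0.334]
[0.347 0.065 0.317]
0 [ 0.5837 -0.2383]
20 [ 0.5743 -0.2626]
40 [ 0.5572 -0.2823]
60 [ 0.5344 -0.2949]
80 [ 0.5087 -0.2989]
100 [ 0.4831 -0.2939]
120 [ 0.4608 -0.2804]
126 [ 0.4552 -0.2749]
[[-0.0339, 0.0369], [-0.0198, 0.0397], [-0.0209, 0.0256], [-0.033, 0.0246]]
[[-0.0208, -0.0346], [-0.0054, -0.0316]]
```

>>> drive_tool --increments '[{"tx":0.1,"ty":0.08,"tz":0,"turn":0.14,"grip":0.55},{"tx":0.2,"ty":0.16,"tz":0,"turn":0.28,"grip":0.55},{"tx":0.3,"ty":0.24,"tz":0,"turn":0.42,"grip":0.55},{"tx":0.4,"ty":0.32,"tz":0,"turn":0.56,"grip":0.55},{"tx":0.5,"ty":0.4,"tz":-0.02,"turn":0.7,"grip":0.55},{"tx":0.6,"ty":0.48,"tz":-0.05,"turn":0.84,"grip":0.55},{"tx":0.7,"ty":0.56,"tz":-0.1,"turn":1,"grip":0.55},{"tx":0.75,"ty":0.585,"tz":-0.1,"turn":1,"grip":0.55},{"tx":0.75,"ty":0.585,"tz":-0.1,"turn":1,"grip":0.55},{"tx":0.75,"ty":0.585,"tz":-0.1,"turn":1,"grip":0.55}]' --newtons 10

```text
clock: 1.1
position: [0.5212, -0.3494, 0.1853]
ee_rot: [-2.391, -2.035, 0.002]
force: [-1.1, -0.5, 0.3]
width: 0.233
```

>>> drive_tool --increments '[{"tx":0.04,"ty":0.07,"tz":0,"turn":0.14,"grip":0.55},{"tx":0.08,"ty":0.14,"tz":-0.05,"turn":0.28,"grip":0.55},{"tx":0.12,"ty":0.21,"tz":-0.1,"turn":0.42,"grip":0.55},{"tx":0.156,"ty":0.278,"tz":-0.15,"turn":0.56,"grip":0.55},{"tx":0.156,"ty":0.278,"tz":-0.2,"turn":0.7,"grip":0.55},{"tx":0.156,"ty":0.278,"tz":-0.24,"turn":0.82,"grip":0.55},{"tx":0.156,"ty":0.278,"tz":-0.24,"turn":0.82,"grip":0.55},{"tx":0.156,"ty":0.278,"tz":-0.24,"turn":0.82,"grip":0.55}]'

```text
clock: 1.9
position: [0.5828, -0.2398, 0.0896]
ee_rot: [-1.335, -2.842, 0.005]
force: [0.1, 0.3, 1.2]
width: 0.224
```

Run:
```python
from h import *
s=get_image('scene')[:,:,::-1]
cv2.imwrite('pics/s1.png',cv2.resize(s[90:270,230:430],None,fx=4,fy=3.33,interpolation=cv2.INTER_CUBIC) if 0 else cv2.resize(s[110:260,240:420],None,fx=4,fy=4,interpolation=cv2.INTER_CUBIC))
o=observe();print(o['position'],o['joints'].round(2),R.from_rotvec(o['ee_rot']).as_matrix()[:,1])
print(proj('scene',[o['position'],[.5837,-.2383,.0515]]))
```

```text
[ 0.58348201 -0.23958503  0.09023454] [ 0.62  0.63 -0.48  1.67  0.35  0.93  0.7 ] [ 0.76947229  0.63867476 -0.00263461]
[[316.67003133 151.80916231]
 [317.14145076 167.75213663]]
```

View pics/s1.png

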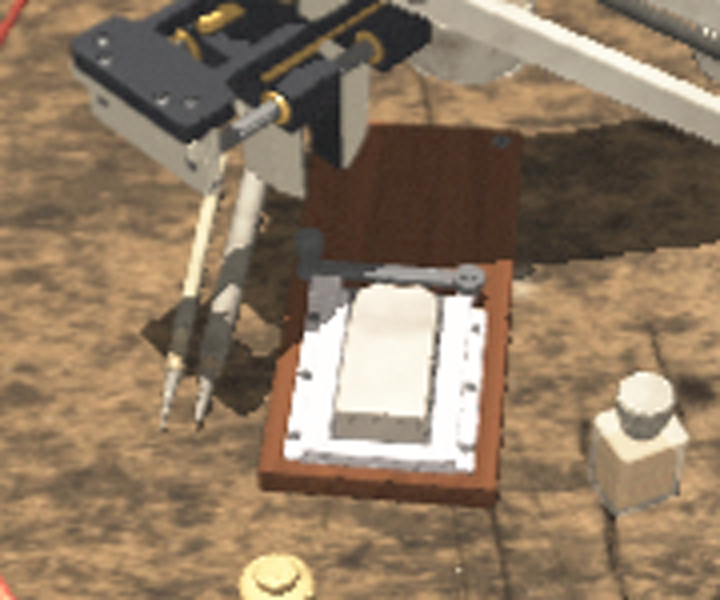

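Fingers straddle the knob's position: the TCP is predicted at crop (307,167), the knob top is seen at (310,238) against (309,231) predicted. Going down.

>>> drive_tool --increments '[{"tx":0.001,"ty":0.002,"tz":-0.03,"grip":0.48},{"tx":0.001,"ty":0.002,"tz":-0.06,"grip":0.48},{"tx":0.001,"ty":0.002,"tz":-0.09,"grip":0.48},{"tx":0.001,"ty":0.002,"tz":-0.11,"grip":0.48},{"tx":0.001,"ty":0.002,"tz":-0.125,"grip":0.48},{"tx":0.001,"ty":0.002,"tz":-0.125,"grip":0.48}]'

```text
invalid input
```

>>> drive_tool --increments '[{"tx":0.001,"ty":0.002,"tz":-0.03,"turn":0,"grip":0.48},{"tx":0.001,"ty":0.002,"tz":-0.06,"turn":0,"grip":0.48},{"tx":0.001,"ty":0.002,"tz":-0.09,"turn":0,"grip":0.48},{"tx":0.001,"ty":0.002,"tz":-0.11,"turn":0,"grip":0.48},{"tx":0.001,"ty":0.002,"tz":-0.125,"turn":0,"grip":0.48},{"tx":0.001,"ty":0.002,"tz":-0.125,"turn":0,"grip":0.48}]'

```text
clock: 2.55
position: [0.5833, -0.2385, 0.039]
ee_rot: [-1.334, -2.842, 0.004]
force: [0.4, 0.1, 0.0]
width: 0.258
```

>>> drive_tool --increments '[{"tx":-0.009,"ty":-0.0315,"tz":0,"turn":-0.07,"grip":0.5},{"tx":-0.0235,"ty":-0.061,"tz":0,"turn":-0.14,"grip":0.5},{"tx":-0.043,"ty":-0.087,"tz":0,"turn":-0.21,"grip":0.5},{"tx":-0.066,"ty":-0.11,"tz":0,"turn":-0.28,"grip":0.5},{"tx":-0.0935,"ty":-0.128,"tz":0,"turn":-0.36,"grip":0.5},{"tx":-0.123,"ty":-0.1415,"tz":0,"turn":-0.44,"grip":0.5},{"tx":-0.155,"ty":-0.149,"tz":0,"turn":-0.52,"grip":0.5},{"tx":-0.1875,"ty":-0.1515,"tz":0,"turn":-0.6,"grip":0.5},{"tx":-0.22,"ty":-0.148,"tz":0,"turn":-0.7,"grip":0.5},{"tx":-0.2515,"ty":-0.139,"tz":0,"turn":-0.8,"grip":0.5},{"tx":-0.281,"ty":-0.1245,"tz":0,"turn":-0.9,"grip":0.5},{"tx":-0.307,"ty":-0.105,"tz":0,"turn":-1,"grip":0.5},{"tx":-0.326,"ty":-0.087,"tz":0,"turn":-1,"grip":0.5},{"tx":-0.334,"ty":-0.0765,"tz":0,"turn":-1,"grip":0.5},{"tx":-0.334,"ty":-0.0765,"tz":0,"turn":-1,"grip":0.5}]'

```text
clock: 4.05
position: [0.4496, -0.2684, 0.0392]
ee_rot: [-2.572, -1.797, 0.002]
force: [-0.1, 0.1, -0.6]
width: 0.254
```

>>> drive_tool --increments '[{"tx":0,"ty":0,"tz":0.06,"turn":0,"grip":0.5},{"tx":0,"ty":0,"tz":0.13,"turn":0,"grip":0.6},{"tx":0.04,"ty":0.05,"tz":0.2,"turn":0.05,"grip":1},{"tx":0.11,"ty":0.14,"tz":0.2,"turn":0.1,"grip":1},{"tx":0.18,"ty":0.23,"tz":0.2,"turn":0.15,"grip":1},{"tx":0.24,"ty":0.31,"tz":0.2,"turn":0.15,"grip":1},{"tx":0.285,"ty":0.369,"tz":0.2,"turn":0.15,"grip":1},{"tx":0.285,"ty":0.369,"tz":0.15,"turn":0.15,"grip":1},{"tx":0.285,"ty":0.369,"tz":0.1,"turn":0.15,"grip":1},{"tx":0.285,"ty":0.369,"tz":0.1,"turn":0.15,"grip":1}]'

```text
clock: 5.05
position: [0.5623, -0.1203, 0.0769]
ee_rot: [-2.419, -1.994, 0.007]
force: [-0.6, 0.0, -1.6]
width: 0.004
```

Run:
```python
from h import *
s=get_image('scene')[:,:,::-1];t=get_image('top')[:,:,::-1]
a=cv2.resize(s[130:270,270:430],None,fx=4,fy=4,interpolation=cv2.INTER_CUBIC)
b=cv2.resize(t[160:270,290:430],None,fx=4,fy=4,interpolation=cv2.INTER_CUBIC)
b=cv2.copyMakeBorder(b,0,560-440,0,0,cv2.BORDER_CONSTANT)
cv2.imwrite('pics/s2.png',cv2.resize(np.hstack([a,b]),(800,373)))
o=observe();print(o['position'],R.from_rotvec(o['ee_rot']).as_matrix()[:,1],o['force'])
```

```text
[ 0.56369931 -0.12085306  0.07928709] [ 0.98139856 -0.19193097 -0.00440191] [-0.207183    0.14297351  0.38973063]
```

View pics/s2.png

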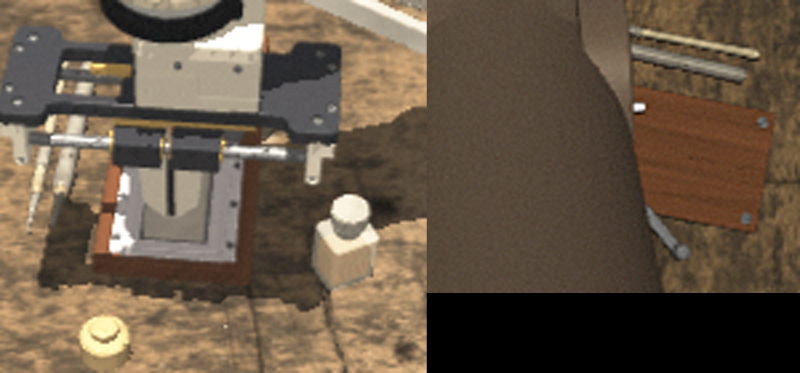

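>>> drive_tool --increments '[{"tx":0,"ty":0,"tz":-0.05,"turn":0,"grip":1},{"tx":0,"ty":0,"tz":-0.1,"turn":0,"grip":1},{"tx":0,"ty":0,"tz":-0.126,"turn":0,"grip":1},{"tx":0,"ty":0,"tz":-0.126,"turn":0,"grip":1}]'

```text
clock: 5.55
position: [0.5632, -0.1211, 0.0285]
ee_rot: [-2.421, -1.993, 0.004]
force: [-0.5, -0.3, -0.6]
width: 0.006
```

>>> drive_tool --increments '[{"tx":-0.005,"ty":-0.025,"tz":0,"turn":0,"grip":1},{"tx":-0.01,"ty":-0.05,"tz":0,"turn":0,"grip":1},{"tx":-0.015,"ty":-0.075,"tz":0,"turn":0,"grip":1},{"tx":-0.02,"ty":-0.1,"tz":0,"turn":0,"grip":1},{"tx":-0.025,"ty":-0.125,"tz":0,"turn":0,"grip":1},{"tx":-0.03,"ty":-0.15,"tz":0,"turn":0,"grip":1}]'

```text
clock: 6.15
position: [0.5512, -0.1819, 0.0287]
ee_rot: [-2.422, -1.993, 0.004]
force: [1.3, 2.8, 2.1]
width: 0.007
```

>>> drive_tool --increments '[{"tx":-0.005,"ty":-0.025,"tz":0,"turn":0,"grip":1},{"tx":-0.01,"ty":-0.05,"tz":0,"turn":0,"grip":1},{"tx":-0.015,"ty":-0.075,"tz":0,"turn":0,"grip":1},{"tx":-0.02,"ty":-0.1,"tz":0,"turn":0,"grip":1},{"tx":-0.024,"ty":-0.12,"tz":0,"turn":0,"grip":1},{"tx":-0.028,"ty":-0.135,"tz":0,"turn":0,"grip":1},{"tx":-0.028,"ty":-0.143,"tz":0,"turn":0,"grip":1},{"tx":-0.028,"ty":-0.143,"tz":0,"turn":0,"grip":1},{"tx":-0.02,"ty":-0.12,"tz":0.05,"turn":0,"grip":1},{"tx":-0.02,"ty":-0.1,"tz":0.13,"turn":0,"grip":1},{"tx":0.02,"ty":0.1,"tz":0.2,"turn":0,"grip":1},{"tx":0.04,"ty":0.2,"tz":0.3,"turn":0,"grip":1},{"tx":0.04,"ty":0.2,"tz":0.3,"turn":0,"grip":-0.6},{"tx":0.04,"ty":0.2,"tz":0.3,"turn":0,"grip":-0.6}]'

```text
clock: 7.55
position: [0.5703, -0.0953, 0.1523]
ee_rot: [-2.416, -2.005, -0.006]
force: [0.1, 0.1, -1.0]
width: 0.134
```

Run:
```python
from h import *
s=get_image('scene')[:,:,::-1];t=get_image('top')[:,:,::-1]
cv2.imwrite('pics/s3raw.png',s);cv2.imwrite('pics/t3raw.png',t)
a=cv2.resize(s[120:240,300:400],None,fx=5,fy=5,interpolation=cv2.INTER_CUBIC)
b=cv2.resize(t[180:250,330:430],None,fx=5,fy=5,interpolation=cv2.INTER_CUBIC)
b=cv2.copyMakeBorder(b,0,250,0,0,cv2.BORDER_CONSTANT)
cv2.imwrite('pics/s3.png',cv2.resize(np.hstack([a,b]),(800,480)))
o=observe();print(o['position'],o['width'])
```

```text
[ 0.56750728 -0.10137685  0.14911303] 0.2164639446518603
```

View pics/s3.png

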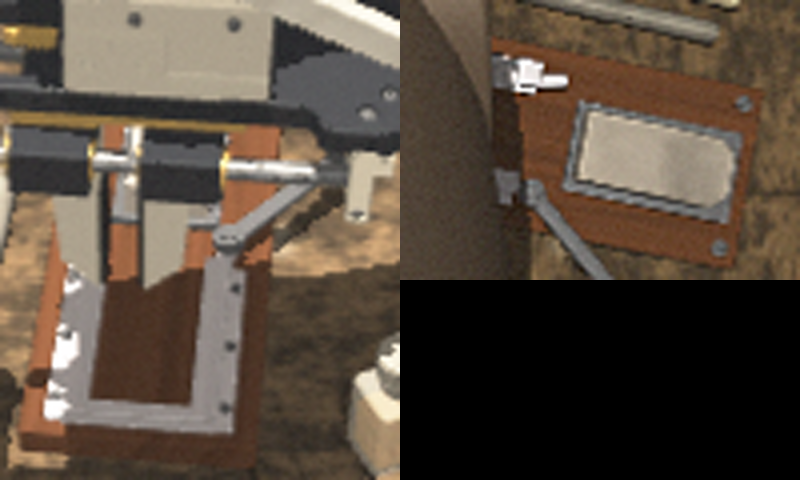

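The right half (top view, 4x) shows the stone straight on the bare end, with plate corners at about (581,102), (567,187), (730,220) and (741,133), and the catch is well open. Now measuring the stone.

Run:
```python
from h import *
a=np.deg2rad(-101.1);u=np.array([np.cos(a),np.sin(a)]);v=np.array([-u[1],u[0]]);o=np.array([.5394,-.2434])
p=(np.array([[581,102],[741,133],[730,220],[567,187]])-[400,0]+.5)/4-.5+[330,180]
W=onz('top',p,.021)[:,:2]
an,c=rigid([[-.048,.026],[.048,.026],[.048,-.026],[-.048,-.026]],W)
print(np.rad2deg(an),c,'board',(c-o)@u,(c-o)@v,[np.linalg.norm(W[i]-W[(i+1)%4]).round(4) for i in range(4)])
p=(np.array([[585,108],[574,178]])-[400,0]+.5)/4-.5+[330,180]
W=onz('top',p,.039)[:,:2]-o; print(np.c_[W@u,W@v])
```

```text
-100.73415791233634 [ 0.52771195 -0.29584001] board 0.053709202160571755 -0.0013735410870666844 [np.float64(0.0931), np.float64(0.05), np.float64(0.0944), np.float64(0.0491)]
[[ 0.00686069  0.01815606]
 [ 0.00785246 -0.0214136 ]]
```

>>> drive_tool --increments '[{"tx":-0.02,"ty":-0.1,"tz":0,"turn":0,"grip":-0.13},{"tx":-0.04,"ty":-0.2,"tz":0,"turn":0,"grip":-0.13},{"tx":-0.06,"ty":-0.3,"tz":0,"turn":0,"grip":-0.13},{"tx":-0.086,"ty":-0.4335,"tz":0,"turn":0,"grip":-0.13},{"tx":-0.086,"ty":-0.4335,"tz":0,"turn":0,"grip":-0.13},{"tx":-0.086,"ty":-0.4335,"tz":-0.1,"turn":0,"grip":-0.13},{"tx":-0.086,"ty":-0.4335,"tz":-0.2,"turn":0,"grip":-0.13},{"tx":-0.086,"ty":-0.4335,"tz":-0.23,"turn":0,"grip":-0.13},{"tx":-0.086,"ty":-0.4335,"tz":-0.23,"turn":0,"grip":-0.13},{"tx":-0.086,"ty":-0.4335,"tz":-0.23,"turn":0,"grip":-0.13}]'

```text
clock: 8.65
position: [0.5335, -0.2754, 0.058]
ee_rot: [-2.422, -1.996, 0.003]
force: [-0.1, -0.2, 0.8]
width: 0.559
```

>>> drive_tool --increments '[{"tx":0,"ty":0,"tz":-0.03,"turn":0,"grip":-0.13},{"tx":0,"ty":0,"tz":-0.06,"turn":0,"grip":-0.13},{"tx":0,"ty":0,"tz":-0.085,"turn":0,"grip":-0.13},{"tx":0,"ty":0,"tz":-0.085,"turn":0,"grip":-0.13},{"tx":0,"ty":0,"tz":-0.085,"turn":0,"grip":0.3},{"tx":0,"ty":0,"tz":-0.085,"turn":0,"grip":0.3},{"tx":0,"ty":0,"tz":-0.085,"turn":0,"grip":0.3},{"tx":0,"ty":0,"tz":-0.085,"turn":0,"grip":0.3}]' --newtons 40

```text
clock: 9.45
position: [0.5336, -0.2754, 0.0242]
ee_rot: [-2.422, -1.997, 0.003]
force: [-0.2, -0.3, -0.9]
width: 0.43
```

>>> drive_tool --increments '[{"tx":0,"ty":0,"tz":0.02,"turn":0,"grip":0.3},{"tx":0,"ty":0,"tz":0.05,"turn":0,"grip":0.3},{"tx":0,"ty":0,"tz":0.09,"turn":0,"grip":0.3},{"tx":0,"ty":0,"tz":0.09,"turn":0,"grip":0.3}]'

```text
clock: 9.85
position: [0.5353, -0.276, 0.0631]
ee_rot: [2.423, 1.998, 0.0]
force: [0.2, 0.1, -2.4]
width: 0.433
```

Run:
```python
from h import *
o=observe();print(o['position'],o['joints'].round(3),o['force'],o['width'])
s=get_image('scene')[:,:,::-1]
cv2.imwrite('pics/s4.png',cv2.resize(s[90:230,280:420],None,fx=4,fy=4,interpolation=cv2.INTER_CUBIC))
```

```text
[ 0.53533367 -0.27599105  0.0630808 ] [ 0.561  0.589 -0.252  1.784  0.196  0.792  0.02 ] [ 0.17881725  0.11373832 -2.3980799 ] 0.432592379645092
```

View pics/s4.png

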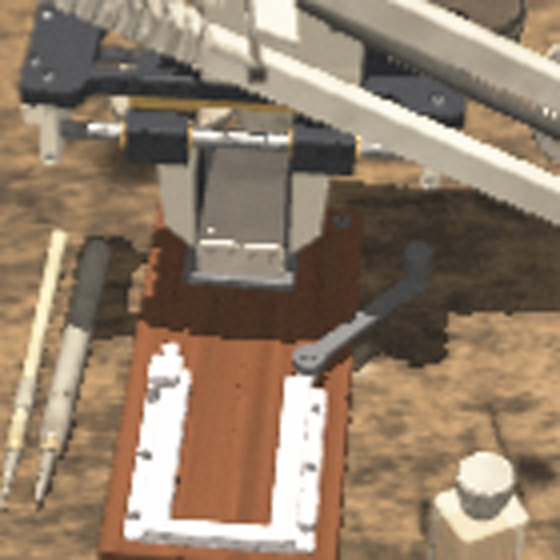

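>>> drive_tool --increments '[{"tx":0,"ty":0,"tz":0.03,"turn":0.07,"grip":0.3},{"tx":-0.01,"ty":-0.008,"tz":0.03,"turn":0.18,"grip":0.3},{"tx":-0.02,"ty":-0.015,"tz":0.03,"turn":0.3,"grip":0.3},{"tx":-0.03,"ty":-0.022,"tz":0.03,"turn":0.42,"grip":0.3},{"tx":-0.04,"ty":-0.03,"tz":0.03,"turn":0.54,"grip":0.3},{"tx":-0.05,"ty":-0.037,"tz":0.03,"turn":0.66,"grip":0.3},{"tx":-0.06,"ty":-0.045,"tz":0.03,"turn":0.78,"grip":0.3},{"tx":-0.06,"ty":-0.045,"tz":0.03,"turn":0.9,"grip":0.3},{"tx":-0.06,"ty":-0.045,"tz":0.03,"turn":1,"grip":0.3},{"tx":-0.06,"ty":-0.045,"tz":0.03,"turn":1,"grip":0.3}]'

```text
clock: 10.9
position: [0.5101, -0.294, 0.0733]
ee_rot: [-1.098, -2.943, 0.0]
force: [0.7, 0.2, -2.5]
width: 0.429
```

>>> drive_tool --increments '[{"tx":0,"ty":0,"tz":0,"turn":0.12,"grip":0.3},{"tx":0,"ty":0,"tz":0,"turn":0.25,"grip":0.3},{"tx":0,"ty":0,"tz":0,"turn":0.38,"grip":0.3},{"tx":0,"ty":0,"tz":0,"turn":0.5,"grip":0.3},{"tx":0,"ty":0,"tz":0,"turn":0.5,"grip":0.3},{"tx":0,"ty":0,"tz":-0.04,"turn":0.5,"grip":0.3},{"tx":0,"ty":0,"tz":-0.08,"turn":0.5,"grip":0.3},{"tx":0,"ty":0,"tz":-0.1,"turn":0.5,"grip":0.3},{"tx":0,"ty":0,"tz":-0.115,"turn":0.5,"grip":0.3},{"tx":0,"ty":0,"tz":-0.115,"turn":0.5,"grip":0.3}]'

```text
clock: 11.9
position: [0.5095, -0.2935, 0.026]
ee_rot: [-0.3, -3.125, -0.001]
force: [-0.7, 0.5, -3.2]
width: 0.432
```

>>> drive_tool --increments '[{"tx":0,"ty":0,"tz":-0.003,"turn":0,"grip":0.3},{"tx":0,"ty":0,"tz":-0.005,"turn":0,"grip":0.3},{"tx":0,"ty":0,"tz":-0.005,"turn":0,"grip":0.3},{"tx":0,"ty":0,"tz":-0.005,"turn":0,"grip":-0.13},{"tx":0,"ty":0,"tz":-0.005,"turn":0,"grip":-0.13},{"tx":0,"ty":0,"tz":-0.005,"turn":0,"grip":-0.13},{"tx":0,"ty":0,"tz":0.04,"turn":0,"grip":-0.13},{"tx":0,"ty":0,"tz":0.11,"turn":0,"grip":-0.13},{"tx":0,"ty":0,"tz":0.12,"turn":-0.14,"grip":-0.13},{"tx":0,"ty":0,"tz":0.12,"turn":-0.28,"grip":-0.13},{"tx":0,"ty":0,"tz":0.12,"turn":-0.42,"grip":-0.13},{"tx":0,"ty":0,"tz":0.12,"turn":-0.56,"grip":-0.13},{"tx":0,"ty":0,"tz":0.12,"turn":-0.7,"grip":-0.13},{"tx":0,"ty":0,"tz":0.12,"turn":-0.84,"grip":-0.13},{"tx":0,"ty":0,"tz":0.12,"turn":-1,"grip":-0.13},{"tx":0,"ty":0,"tz":0.12,"turn":-1,"grip":-0.13},{"tx":0,"ty":0,"tz":0.12,"turn":-1,"grip":-0.13}]'

```text
clock: 13.6
position: [0.5097, -0.2934, 0.0742]
ee_rot: [-1.818, -2.561, -0.002]
force: [0.5, -0.0, 0.3]
width: 0.559
```

>>> drive_tool --increments '[{"tx":0,"ty":0,"tz":0,"turn":-0.14,"grip":-0.13},{"tx":0,"ty":0,"tz":0,"turn":-0.28,"grip":-0.13},{"tx":0,"ty":0,"tz":0,"turn":-0.42,"grip":-0.13},{"tx":0,"ty":0,"tz":0,"turn":-0.56,"grip":-0.13},{"tx":0,"ty":0,"tz":0,"turn":-0.7,"grip":-0.13},{"tx":0,"ty":0,"tz":0,"turn":-0.84,"grip":-0.13},{"tx":0,"ty":0,"tz":0,"turn":-1,"grip":-0.13},{"tx":0,"ty":0,"tz":0,"turn":-1,"grip":-0.13}]'

```text
clock: 14.4
position: [0.5097, -0.2933, 0.0742]
ee_rot: [-2.855, -1.31, -0.003]
force: [0.6, 0.7, -0.5]
width: 0.567
```

>>> drive_tool --increments '[{"tx":0,"ty":0,"tz":0,"turn":-0.14,"grip":-0.13},{"tx":0,"ty":0,"tz":0,"turn":-0.28,"grip":-0.13},{"tx":0,"ty":0,"tz":0,"turn":-0.42,"grip":-0.13},{"tx":0,"ty":0,"tz":0,"turn":-0.56,"grip":-0.13},{"tx":0,"ty":0,"tz":0,"turn":-0.7,"grip":-0.13},{"tx":0,"ty":0,"tz":0,"turn":-0.84,"grip":-0.13},{"tx":0,"ty":0,"tz":0,"turn":-1,"grip":-0.13},{"tx":0,"ty":0,"tz":0,"turn":-1,"grip":-0.13},{"tx":0,"ty":0,"tz":0,"turn":-1,"grip":-0.13}]'

```text
clock: 15.3
position: [0.5097, -0.2931, 0.074]
ee_rot: [3.129, -0.282, 0.002]
force: [0.2, 0.2, 0.7]
width: 0.564
```

Run:
```python
from h import *
o=observe();j=R.from_rotvec(o['ee_rot']).as_matrix()[:,1];print(o['clock'],o['position'],o['joints'].round(3),np.rad2deg(np.arctan2(j[1],j[0])),o['width'])
s=get_image('scene')[:,:,::-1]
cv2.imwrite('pics/s5.png',cv2.resize(s[90:230,280:420],None,fx=4,fy=4,interpolation=cv2.INTER_CUBIC))
```

```text
15.3 [ 0.50966334 -0.29312668  0.07399879] [ 0.319  0.541  0.159  1.839 -0.118  0.769 -1.21 ] -100.30264059496967 0.5644585571079538
```

View pics/s5.png

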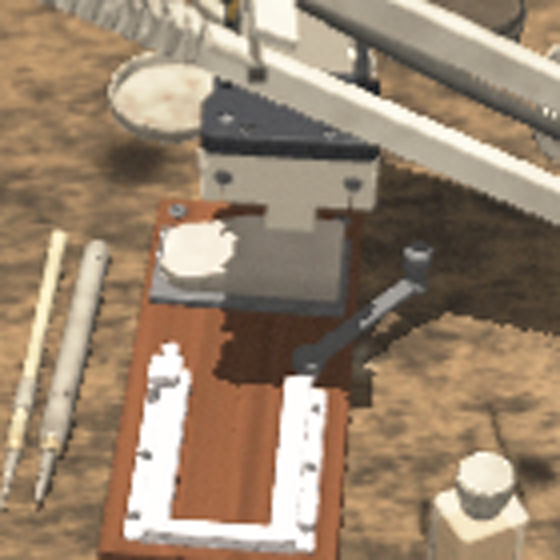

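The hollow end now points to the graver side and the stone lies flat across the bare end (crop 150–350, 215–315). Regripping there.

>>> drive_tool --increments '[{"tx":0,"ty":0,"tz":-0.05,"turn":-0.01,"grip":-0.13},{"tx":0,"ty":0,"tz":-0.1,"turn":-0.01,"grip":-0.13},{"tx":0,"ty":0,"tz":-0.125,"turn":-0.01,"grip":-0.13},{"tx":0,"ty":0,"tz":-0.125,"turn":-0.01,"grip":-0.13},{"tx":0,"ty":0,"tz":-0.125,"turn":-0.01,"grip":0.3},{"tx":0,"ty":0,"tz":-0.125,"turn":-0.01,"grip":0.3},{"tx":0,"ty":0,"tz":-0.125,"turn":-0.01,"grip":0.3},{"tx":0,"ty":0,"tz":-0.125,"turn":-0.01,"grip":0.3},{"tx":0,"ty":0,"tz":-0.08,"turn":-0.01,"grip":0.3},{"tx":0,"ty":0,"tz":-0.03,"turn":-0.01,"grip":0.3},{"tx":0,"ty":0,"tz":0,"turn":0,"grip":0.3},{"tx":0,"ty":0,"tz":0,"turn":0,"grip":0.3}]'

```text
clock: 16.55
position: [0.5107, -0.2937, 0.0757]
ee_rot: [3.128, -0.282, 0.007]
force: [-0.1, 0.5, -2.9]
width: 0.434
```

>>> drive_tool --increments '[{"tx":0.004,"ty":-0.004,"tz":0,"turn":0.1,"grip":0.3},{"tx":0.008,"ty":-0.008,"tz":0,"turn":0.22,"grip":0.3},{"tx":0.012,"ty":-0.013,"tz":0,"turn":0.34,"grip":0.3},{"tx":0.017,"ty":-0.018,"tz":0,"turn":0.46,"grip":0.3},{"tx":0.022,"ty":-0.023,"tz":0,"turn":0.58,"grip":0.3},{"tx":0.028,"ty":-0.028,"tz":0,"turn":0.7,"grip":0.3},{"tx":0.034,"ty":-0.034,"tz":0,"turn":0.82,"grip":0.3},{"tx":0.042,"ty":-0.042,"tz":0,"turn":0.94,"grip":0.3},{"tx":0.042,"ty":-0.042,"tz":0,"turn":1,"grip":0.3},{"tx":0.042,"ty":-0.042,"tz":0,"turn":1,"grip":0.3}]'

```text
clock: 17.55
position: [0.5268, -0.3103, 0.0745]
ee_rot: [-2.848, -1.32, -0.006]
force: [0.1, 0.1, -2.2]
width: 0.434
```

>>> drive_tool --increments '[{"tx":0,"ty":0,"tz":0,"turn":0.12,"grip":0.3},{"tx":0,"ty":0,"tz":0,"turn":0.24,"grip":0.3},{"tx":0,"ty":0,"tz":0,"turn":0.36,"grip":0.3},{"tx":0,"ty":0,"tz":0,"turn":0.487,"grip":0.3},{"tx":0,"ty":0,"tz":0,"turn":0.487,"grip":0.3},{"tx":0,"ty":0,"tz":0,"turn":0.487,"grip":0.3}]'

```text
clock: 18.15
position: [0.5265, -0.3101, 0.074]
ee_rot: [-2.426, -1.989, -0.005]
force: [0.1, -0.5, -3.3]
width: 0.434
```

```bash
cat >> h.py <<'E'
_a=np.deg2rad(-101.1);u=np.array([np.cos(_a),np.sin(_a)]);v=np.array([-u[1],u[0]]);O=np.array([.5394,-.2434])
def st():
    o=observe();j=R.from_rotvec(o['ee_rot']).as_matrix()[:,1];p=o['position'][:2]-O
    print(o['clock'],o['position'].round(4),'board',(1e3*p@u).round(1),(1e3*p@v).round(1),'jaw',np.rad2deg(np.arctan2(j[1],j[0])).round(1),'w',o['width'],'F',o['force'].round(1))
E
python3 -c "
from h import *
st()"
```

```text
18.15 [ 0.5265 -0.3101  0.074 ] board 68.0 0.2 jaw -11.3 w 0.4342309602763002 F [ 0.1 -0.5 -3.3]
```

>>> drive_tool --increments '[{"tx":0,"ty":0,"tz":-0.04,"turn":0,"grip":0.3},{"tx":0,"ty":0,"tz":-0.08,"turn":0,"grip":0.3},{"tx":0,"ty":0,"tz":-0.11,"turn":0,"grip":0.3},{"tx":0,"ty":0,"tz":-0.125,"turn":0,"grip":0.3},{"tx":0,"ty":0,"tz":-0.125,"turn":0,"grip":0.3},{"tx":0,"ty":0,"tz":-0.125,"turn":0,"grip":-0.05},{"tx":0,"ty":0,"tz":-0.125,"turn":0,"grip":-0.05},{"tx":0,"ty":0,"tz":-0.125,"turn":0,"grip":-0.05}]'

```text
clock: 18.95
position: [0.5268, -0.3102, 0.0242]
ee_rot: [-2.427, -1.989, -0.005]
force: [0.4, -0.3, -0.1]
width: 0.521
```

Run:
```python
from h import *
st()
s=get_image('scene')[:,:,::-1];t=get_image('top')[:,:,::-1]
a=cv2.resize(s[110:230,300:400],None,fx=4,fy=4,interpolation=cv2.INTER_CUBIC)
b=cv2.resize(t[170:260,330:430],None,fx=4,fy=4,interpolation=cv2.INTER_CUBIC)
b=cv2.copyMakeBorder(b,0,120,0,0,cv2.BORDER_CONSTANT)
cv2.imwrite('pics/s6.png',np.hstack([a,b]))
```

```text
18.95 [ 0.5268 -0.3102  0.0242] board 68.0 0.5 jaw -11.3 w 0.5209828748019399 F [ 0.4 -0.3 -0.1]
```

View pics/s6.png

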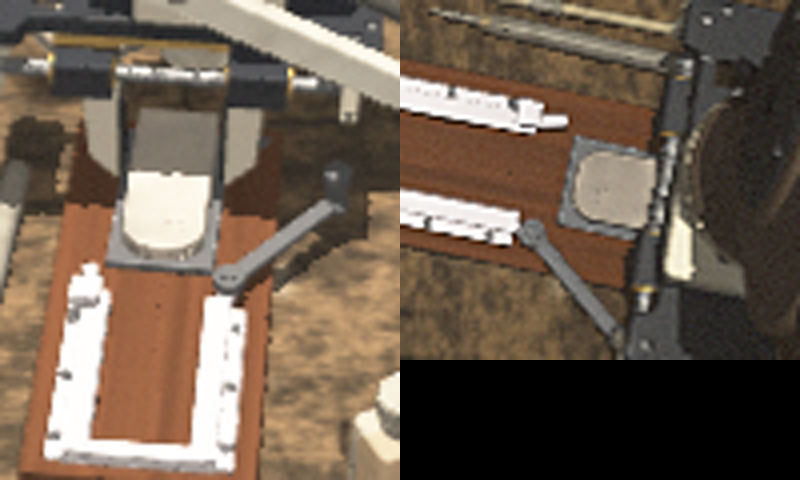

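Hollow end faces the mouth, the plate is straight and within about 1 mm of the slot's centre line (plate end corners (573,137) and (560,226) in the right crop). Sliding in with a light grip.

>>> drive_tool --increments '[{"tx":0,"ty":0,"tz":0,"turn":0,"grip":0.3},{"tx":0,"ty":0,"tz":0,"turn":0,"grip":0.3},{"tx":0,"ty":0,"tz":0,"turn":0,"grip":0.3},{"tx":0.003,"ty":0.015,"tz":0,"turn":0,"grip":0.3},{"tx":0.006,"ty":0.03,"tz":0,"turn":0,"grip":0.3},{"tx":0.009,"ty":0.045,"tz":0,"turn":0,"grip":0.3},{"tx":0.011,"ty":0.06,"tz":0,"turn":0,"grip":0.3},{"tx":0.011,"ty":0.06,"tz":0,"turn":0,"grip":0.3}]' --newtons 10

```text
clock: 19.85
position: [0.5315, -0.2842, 0.0242]
ee_rot: [-2.424, -1.99, -0.006]
force: [1.1, 1.4, 1.4]
width: 0.439
```

```bash
python3 -c "
from h import *
st()"
```

```text
19.85 [ 0.5315 -0.2842  0.0242] board 41.6 0.1 jaw -11.2 w 0.4393118203774194 F [1.1 1.4 1.4]
```

>>> drive_tool --increments '[{"tx":0.003,"ty":0.012,"tz":0,"turn":0,"grip":0.3},{"tx":0.005,"ty":0.024,"tz":0,"turn":0,"grip":0.3},{"tx":0.007,"ty":0.036,"tz":0,"turn":0,"grip":0.3},{"tx":0.009,"ty":0.0465,"tz":0,"turn":0,"grip":0.3},{"tx":0.009,"ty":0.0465,"tz":0,"turn":0,"grip":0.3}]'

```text
clock: 20.35
position: [0.5354, -0.2644, 0.0242]
ee_rot: [-2.423, -1.991, -0.007]
force: [0.3, 2.0, 0.8]
width: 0.434
```

>>> drive_tool --increments '[{"tx":0,"ty":0,"tz":0,"turn":0,"grip":0},{"tx":0,"ty":0,"tz":0,"turn":0,"grip":0},{"tx":0,"ty":0,"tz":0.04,"turn":0,"grip":0},{"tx":0,"ty":0,"tz":0.1,"turn":0,"grip":0},{"tx":-0.01,"ty":-0.05,"tz":0.12,"turn":0,"grip":1},{"tx":-0.02,"ty":-0.106,"tz":0.12,"turn":0,"grip":1},{"tx":-0.02,"ty":-0.106,"tz":0.12,"turn":0,"grip":1},{"tx":-0.02,"ty":-0.106,"tz":0.12,"turn":0,"grip":1},{"tx":-0.02,"ty":-0.106,"tz":0.12,"turn":0,"grip":1},{"tx":-0.02,"ty":-0.106,"tz":0.06,"turn":0,"grip":1},{"tx":-0.02,"ty":-0.106,"tz":0.013,"turn":0,"grip":1},{"tx":-0.02,"ty":-0.106,"tz":0.013,"turn":0,"grip":1}]'

```text
clock: 21.55
position: [0.526, -0.3047, 0.027]
ee_rot: [-2.418, -1.99, -0.005]
force: [0.1, 0.2, 0.4]
width: 0.003
```

```bash
python3 -c "
from h import *
st()"
```

```text
21.55 [ 0.526  -0.3047  0.027 ] board 62.8 -1.4 jaw -11.1 w 0.003028533859326005 F [0.1 0.2 0.4]
```

>>> drive_tool --increments '[{"tx":0.006,"ty":0.02,"tz":0.004,"turn":0,"grip":1},{"tx":0.01,"ty":0.04,"tz":0.004,"turn":0,"grip":1},{"tx":0.014,"ty":0.06,"tz":0.004,"turn":0,"grip":1},{"tx":0.018,"ty":0.08,"tz":0.004,"turn":0,"grip":1},{"tx":0.022,"ty":0.1,"tz":0.004,"turn":0,"grip":1},{"tx":0.026,"ty":0.12,"tz":0.004,"turn":0,"grip":1},{"tx":0.032,"ty":0.1465,"tz":0.004,"turn":0,"grip":1},{"tx":0.032,"ty":0.1465,"tz":0.004,"turn":0,"grip":1}]'

```text
clock: 22.35
position: [0.5394, -0.2435, 0.0286]
ee_rot: [-2.415, -1.993, -0.007]
force: [1.1, 0.8, -0.2]
width: 0.007
```

```bash
python3 -c "
from h import *
st()"
```

```text
22.35 [ 0.5394 -0.2435  0.0286] board 0.1 0.1 jaw -10.9 w 0.0066918536876374645 F [ 1.1  0.8 -0.2]
```

Now the last ~11 mm in small steps, watching the force.

>>> drive_tool --increments '[{"tx":0.0015,"ty":0.007,"tz":0,"turn":0,"grip":1},{"tx":0.003,"ty":0.014,"tz":0,"turn":0,"grip":1},{"tx":0.0045,"ty":0.021,"tz":0,"turn":0,"grip":1},{"tx":0.0045,"ty":0.0225,"tz":0,"turn":0,"grip":1},{"tx":0.0045,"ty":0.0225,"tz":0,"turn":0,"grip":1}]'

```text
clock: 22.85
position: [0.5412, -0.2342, 0.0285]
ee_rot: [-2.414, -1.993, -0.007]
force: [0.7, -0.6, -0.3]
width: 0.006
```

>>> drive_tool --increments '[{"tx":0.0005,"ty":0.0025,"tz":0,"turn":0,"grip":1},{"tx":0.001,"ty":0.005,"tz":0,"turn":0,"grip":1},{"tx":0.001,"ty":0.005,"tz":0,"turn":0,"grip":1}]'

```text
clock: 23.15
position: [0.5412, -0.2339, 0.0285]
ee_rot: [-2.416, -1.992, -0.005]
force: [-1.6, -5.6, -0.1]
width: 0.006
```

```bash
python3 -c "
from h import *
st()"
```

```text
23.15 [ 0.5412 -0.2339  0.0285] board -9.7 -0.1 jaw -11.0 w 0.006263066302442366 F [-1.6 -5.6 -0.1]
```

>>> drive_tool --increments '[{"tx":0.001,"ty":0.005,"tz":0,"turn":0,"grip":1},{"tx":0.002,"ty":0.01,"tz":0,"turn":0,"grip":1},{"tx":0.002,"ty":0.01,"tz":0,"turn":0,"grip":1}]'

```text
clock: 23.45
position: [0.5411, -0.2338, 0.0287]
ee_rot: [-2.422, -1.99, 0.0]
force: [-1.8, -10.5, -0.7]
width: 0.009
```

```bash
python3 -c "
from h import *
st()"
```

```text
23.45 [ 0.5411 -0.2338  0.0287] board -9.7 -0.1 jaw -11.2 w 0.008826274404114222 F [ -1.8 -10.5  -0.7]
```

>>> drive_tool --increments '[{"tx":-0.002,"ty":-0.01,"tz":0,"turn":0,"grip":1},{"tx":-0.005,"ty":-0.025,"tz":0.05,"turn":0,"grip":1},{"tx":-0.005,"ty":-0.025,"tz":0.12,"turn":0,"grip":1},{"tx":-0.06,"ty":-0.04,"tz":0.17,"turn":-0.05,"grip":0.44},{"tx":-0.14,"ty":-0.07,"tz":0.17,"turn":-0.1,"grip":0.44},{"tx":-0.219,"ty":-0.098,"tz":0.17,"turn":-0.15,"grip":0.44},{"tx":-0.219,"ty":-0.098,"tz":0.17,"turn":-0.15,"grip":0.44},{"tx":-0.219,"ty":-0.098,"tz":0.14,"turn":-0.15,"grip":0.44},{"tx":-0.219,"ty":-0.098,"tz":0.14,"turn":-0.15,"grip":0.44}]'

```text
clock: 24.35
position: [0.4538, -0.272, 0.0833]
ee_rot: [-2.568, -1.795, -0.001]
force: [-0.2, 0.3, 0.2]
width: 0.277
```

Run:
```python
from h import *
st()
k=onz('scene',(np.array([[418,246]])+.5)/4-.5+[280,90],.0515)[0,:2]; P=O-.0135*u-.0325*v
print(k,np.linalg.norm(k-P),np.rad2deg(np.arctan2((k-P)@u,(k-P)@v)))
s=get_image('scene')[:,:,::-1]
cv2.imwrite('pics/s7.png',cv2.resize(s[110:250,290:430],None,fx=4,fy=4,interpolation=cv2.INTER_CUBIC))
```

```text
24.35 [ 0.4538 -0.272   0.0833] board 44.5 -78.5 jaw -20.1 w 0.2765081574421872 F [-0.2  0.3  0.2]
[ 0.45323074 -0.27123726] 0.07400099535737543 129.12728284742752
```

View pics/s7.png

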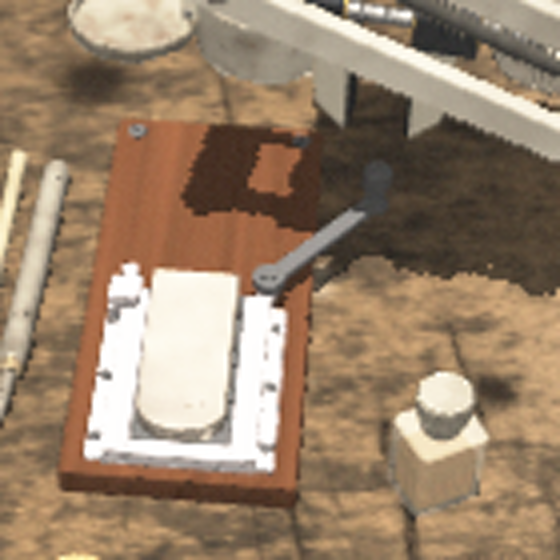

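The stone is home, rounded hollow end at the stop (crop 140–240, 430), square end at the mouth. The knob measures 129° and 74 mm from the pivot, right under the fingers.

>>> drive_tool --increments '[{"tx":0,"ty":0.001,"tz":-0.04,"turn":0,"grip":0.44},{"tx":0,"ty":0.001,"tz":-0.08,"turn":0,"grip":0.44},{"tx":0,"ty":0.001,"tz":-0.11,"turn":0,"grip":0.44},{"tx":0,"ty":0.001,"tz":-0.11,"turn":0,"grip":0.5}]'

```text
clock: 24.8
position: [0.4536, -0.2705, 0.038]
ee_rot: [-2.564, -1.795, 0.001]
force: [-0.7, -0.2, -0.4]
width: 0.26
```

>>> drive_tool --increments '[{"tx":0.018,"ty":-0.025,"tz":0.004,"turn":0.07,"grip":0.5},{"tx":0.0445,"ty":-0.044,"tz":0.004,"turn":0.14,"grip":0.5},{"tx":0.074,"ty":-0.0585,"tz":0.004,"turn":0.22,"grip":0.5},{"tx":0.105,"ty":-0.0675,"tz":0.004,"turn":0.3,"grip":0.5},{"tx":0.138,"ty":-0.071,"tz":0.004,"turn":0.38,"grip":0.5},{"tx":0.17,"ty":-0.069,"tz":0.004,"turn":0.46,"grip":0.5},{"tx":0.202,"ty":-0.061,"tz":0.004,"turn":0.54,"grip":0.5},{"tx":0.232,"ty":-0.048,"tz":0.004,"turn":0.62,"grip":0.5},{"tx":0.259,"ty":-0.0295,"tz":0.004,"turn":0.7,"grip":0.5},{"tx":0.2825,"ty":-0.007,"tz":0.004,"turn":0.78,"grip":0.5},{"tx":0.302,"ty":0.02,"tz":0.004,"turn":0.86,"grip":0.5},{"tx":0.316,"ty":0.049,"tz":0.004,"turn":0.93,"grip":0.5},{"tx":0.325,"ty":0.0805,"tz":0.004,"turn":1,"grip":0.5},{"tx":0.325,"ty":0.0805,"tz":0.004,"turn":1,"grip":0.5}]'

```text
clock: 26.2
position: [0.5847, -0.2361, 0.0402]
ee_rot: [-1.318, -2.841, 0.007]
force: [-0.0, -0.7, -0.2]
width: 0.248
```

>>> drive_tool --increments '[{"tx":0.001,"ty":0.005,"tz":0,"turn":0,"grip":0.5},{"tx":0.002,"ty":0.01,"tz":0,"turn":0,"grip":0.5},{"tx":0.002,"ty":0.01,"tz":0,"turn":0,"grip":0.5}]'

```text
clock: 26.5
position: [0.5855, -0.2325, 0.0404]
ee_rot: [-1.32, -2.84, 0.008]
force: [0.1, 0.3, -0.1]
width: 0.25
```

```bash
python3 -c "
from h import *
st()"
```

```text
26.5 [ 0.5855 -0.2325  0.0404] board -19.6 43.2 jaw 40.1 w 0.24950955836025301 F [ 0.1  0.3 -0.1]
```

>>> drive_tool --increments '[{"tx":0.001,"ty":0.005,"tz":0,"turn":0,"grip":0.5},{"tx":0.001,"ty":0.005,"tz":0,"turn":0,"grip":0.5}]'

```text
clock: 26.7
position: [0.5854, -0.2319, 0.0403]
ee_rot: [-1.323, -2.839, 0.01]
force: [-1.5, -5.1, -0.1]
width: 0.257
```

>>> drive_tool --increments '[{"tx":0.001,"ty":0.005,"tz":0,"turn":0,"grip":0.5},{"tx":0.001,"ty":0.005,"tz":0,"turn":0,"grip":0.5}]'

```text
clock: 26.9
position: [0.5853, -0.2317, 0.0404]
ee_rot: [-1.325, -2.839, 0.013]
force: [-0.9, -6.3, 0.8]
width: 0.251
```

>>> drive_tool --increments '[{"tx":0.002,"ty":0.01,"tz":0,"turn":0,"grip":0.5},{"tx":0.002,"ty":0.01,"tz":0,"turn":0,"grip":0.5},{"tx":0.0,"ty":0.0,"tz":0,"turn":0,"grip":0.5},{"tx":-0.001,"ty":-0.006,"tz":0,"turn":0,"grip":0.47},{"tx":-0.001,"ty":-0.006,"tz":0.04,"turn":0,"grip":0.47},{"tx":-0.001,"ty":-0.006,"tz":0.1,"turn":0,"grip":0.47},{"tx":-0.05,"ty":-0.1,"tz":0.25,"turn":0,"grip":0.47},{"tx":-0.1,"ty":-0.22,"tz":0.4,"turn":0,"grip":0.47},{"tx":-0.2,"ty":-0.35,"tz":0.4,"turn":0,"grip":0.47},{"tx":-0.3,"ty":-0.5,"tz":0.4,"turn":0,"grip":0.47},{"tx":-0.4,"ty":-0.6,"tz":0.4,"turn":0,"grip":0.47},{"tx":-0.4,"ty":-0.6,"tz":0.4,"turn":0,"grip":0.47},{"tx":-0.4,"ty":-0.6,"tz":0.4,"turn":0,"grip":0.47}]'

```text
clock: 28.2
position: [0.4227, -0.4747, 0.2021]
ee_rot: [-1.33, -2.838, 0.016]
force: [0.0, 0.2, -0.2]
width: 0.265
```

Run:
```python
from h import *
st()
s=get_image('scene')[:,:,::-1];t=get_image('top')[:,:,::-1]
a=cv2.resize(s[130:270,280:420],None,fx=4,fy=4,interpolation=cv2.INTER_CUBIC)
b=cv2.resize(t[160:270,270:430],None,fx=4,fy=4,interpolation=cv2.INTER_CUBIC)
b=cv2.copyMakeBorder(b,0,120,0,0,cv2.BORDER_CONSTANT)
cv2.imwrite('pics/s8.png',cv2.resize(np.hstack([a,b]),(800,373)))
```

```text
28.2 [ 0.4227 -0.4747  0.2021] board 249.4 -70.0 jaw 39.8 w 0.2652264809348252 F [ 0.   0.2 -0.2]
```

View pics/s8.png

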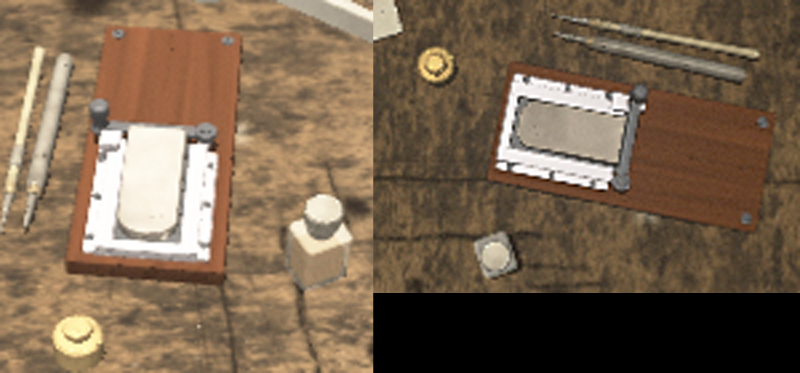

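Run:
```python
from h import *
t0=cv2.imread('pics/top0.png');t=get_image('top')[:,:,::-1].astype(np.uint8)
for n,(x,y,w) in dict(knob=(370,194,6),weight=(293,184,9),vial=(316,256,9),tools=(375,178,24)).items():
    r=cv2.matchTemplate(t[y-w-4:y+w+5,x-w-4:x+w+5].copy(),t0[y-w:y+w+1,x-w:x+w+1].copy(),cv2.TM_CCOEFF_NORMED)
    m=cv2.minMaxLoc(r); print(n,round(m[1],3),np.array(m[3])-4)
sign_off(); print(observe()['clock'])
```

```text
knob 0.935 [0 0]
weight 0.997 [0 0]
vial 0.997 [0 0]
tools 0.987 [0 0]
the job is handed in; nothing more can be done
the job is handed in; nothing more can be done
```

The stone is turned end for end and fully home, the catch is shut, and the job is handed in at about 28 s of the 70 s. `sign_off()` gives no verdict.

**What I did:**
- I swung the catch open by its knob to about 2.25 rad.
- I pushed the stone out over the stop onto the bare end.
- I turned it 180° face up in two 90° grips, because the last joint's range would not allow one turn.
- I slid it back hollow end first and pushed it home from the sound end.
- I swung the catch shut against its stop.

**Last checks:**
- **Stone:** the push ended on a hard stop, with the force rising to about 10 N and no further motion. The fingers stopped within about 1 mm of the expected home position. The pictures show the rounded hollow end at the stop and the square end at the mouth.
- **Catch:** it met its end stop at about 6 N. The knob's image is back where it started, with 0 px shift.
- **Vial, weight and hand tools:** 0 px shift in the top view, at 2–2.5 mm per pixel.
- **Arm:** it was well clear of the work, with the force near zero.

**Disagreements:** the two cameras placed the board about 2–3 mm apart, so I used the average. The home stop read about 0.8 mm off that estimate, which made no difference. One move call was refused as "invalid input" because I left out the turn value; nothing moved.

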